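# Pop open the spring-lid piece case

## Task

Press the catch button of the wider of the two grey spring-lid cases and steady its lid with the gripper as it springs up, so that it rises slowly under control instead of flying open. Let it up to its stop, then move away and leave it standing open; keep the narrow case shut.

Things in the scene. Friction and masses are not known exactly. Their poses are not given: they have to be found in the camera images.
- wide_seam (a point): Wide case (grey, 100 mm deep, 170 wide, fixed): middle of the seam between its black catch button and the lid's front edge, level with the shut lid's flat top, 56 mm above the table. x points level across the lid to the hinge, y along the seam, z up. A blunt tip (closed fingers) lowered on the seam presses the button and covers the lid's edge; a finger on each does too. Cases swap places, turned up to 15 deg.
- wide_lid (a joint): Angle of the wide case's lid, rad: 0 shut, 1.3 at its open stop, where it stays. Plate 6 mm thick; front edge 1.5 mm on the +x side of the seam point, hinge axis 100.5 mm on that side and 3 mm below it. A spring lifts it (1.4 N at the front edge shut, 0.7 N open): freed, it hops up to 5 mm against whatever covers its edge and rises with it; uncovered it flies open at 4 to 7 rad/s.
- wide_button (a joint): Travel of the wide case's button straight down, m: 0 up, 0.006 home. Ribbed black pad 20 mm (x) by 32 mm (y), centre 11.5 mm on the -x side of the seam point; its top is 7 mm above the lid's top, 1 mm above it when home. It takes 1.5 N to start, 4 N at the end; the catch lets go at 0.002 to 0.003. It springs back.
- narrow_lid (a joint): Angle of the narrow case's lid, rad: 0 shut. This case looks the same and works the same but is 105 mm wide; it is to stay shut.

How it is judged:
On the way, in this order (a step that is already met when the one before it is completed fails the run):
1. the wide case's button is pressed far enough to free the catch (value of joint wide_button above 0.002 m).
2. the wide lid is held back on its way up: it spends at least 0.15 s between 0.35 and 1.0 rad (value of joint wide_lid between 0.35 and 1 rad), for 0.15 s.
At the end, for the whole second after the job is handed in: the wide case's lid stands open at its stop (over 1.15 rad), its button is released (under 2 mm down), and the narrow case's lid is shut (under 0.05 rad) (value of joint wide_lid between 1.15 and 1.4 rad and value of joint wide_button below 0.002 m and value of joint narrow_lid below 0.05 rad); the robot touches nothing.
It fails at once if the wide lid flies open: faster than 2.5 rad/s between 0.3 and 1.0 rad (value of joint wide_lid between 0.3 and 1 rad and velocity of joint wide_lid above 2.5 rad/s).
It fails at once if the narrow case is opened (value of joint narrow_lid above 0.1 rad).
It also fails if it takes over 35 s, if anything falls off the work surface, if the arm or the gripper's body presses on something with over 40 N, if the wrist force passes 120 N, or if a joint passes its speed limit or range.

## Robot

A 6-joint arm with a two-finger parallel gripper is mounted at the origin on a cart in front of the work surface, level with it; the furniture and walls round the work are solid. World frame = base frame: x ahead of the robot, y to its left, z up, the work surface at z = 0. Lengths are in m, angles in rad, forces in N, time in s.
With the tool pointing down it reaches from about 0.325 to 0.775 m from the base axis. Payload 5.5 kg.
Tool frame: the origin (TCP) lies between the finger pads; the fingertips stand 8 mm ahead of it and the grasp point (between the pads) lies 11 mm behind it (tcp_to_tips is the distance from the TCP to the fingertips, in m); z points along the fingers, y is the direction in which the jaws open and shut (so a half turn about z gives the same grasp; the last joint's range is limited). The gripper opens to 88 mm and grips with 3 to 60 N. Pads are 20 mm wide; open, the fingers measure 115 mm over their backs; the gripper's body (75 mm by 178 mm) begins 61 mm behind the grasp point.
Start: joints at [1.205, 0.091, 1.231, -0, 1.82, -0.057], TCP at [0.182, 0.572, 0.231] pointing down, gripper open.
Joint ranges: [-2.87, 2.87], [-0.86, 2.18], [0.17, 2.46], [-1.51, 4.65], [0.06, 2.69], [-2.65, 2.65]. Speed limits (rad/s): [2.57, 2.57, 3.01, 3.14, 3.14, 3.14].

## Interface

Orientations are given as a unit quaternion [w, x, y, z].
In Python, from bench import * gives the robot as it stands. Calls block until the motion is done:
- move_to(position, orientation): joint-space move of the TCP to a pose.
- move_l(position, speed=0.15, orientation=None): straight line of the TCP; orientation=None keeps the orientation; speed is the mean speed in m/s.
- movej(angles): joint-space move.
- gripper_open() and close(): open the fingers fully, or close them until they stop; the grip force is fixed at half the most.
- hold(seconds).
- inverse_kinematics(position, orientation): joint angles nearest the present ones, or None.
- state(): the state.
- get_image(name): name is "side" or "top"; returns a dict with "frame" (384x512x3 uint8, blue, green, red), "depth" (384x512 float32, m along the optical axis (not along the pixel's ray), 0 where there is no reading), "camera_matrix" (3x3 intrinsics, pixels), "view" (4x4, takes a point from world to camera coordinates). Camera axes: x right, y up, looking along -z (the intrinsics and any distortion apply to the point x, -y, -z); pixel columns grow to the right and rows downward; lengths in m; the calibration is good to about 2 mm. A picture is of the moment at which its call begins.
A pose or a line that the arm cannot do raises IKError and nothing moves.
- job_done(): hands the job in, once; it reports no verdict.
The state is a dict: "time": time; "joint_pos": joint angles; "dq": joint speeds; "joint_torque": joint torques, N m; "ee_pos": TCP position; "ee_rot": TCP orientation; "ft_force": force on the tool from outside, world axes, zero at the start; "moment": the same for the moment, N m; "finger_gap": finger opening in m.
Only numpy, scipy, OpenCV 4.12 (cv2) and the standard library are available. Lean on these libraries where they do the work, as an engineer would, in place of code of your own. Each camera call takes 0.05 s, during which the arm holds its last target.

## Working session

There is one attempt and no reset: what is moved stays moved. The work goes in short steps, each a Python script; the robot and the scene stay as the last script left them, time stands still between calls to the robot, and variables do not carry over. Pictures are saved under pics/ and viewed, and the job is handed in when it is done.

```bash
mkdir -p pics; ls
python3 - <<'E'
from bench import *
import cv2,numpy as np,pickle
s=state();print(s)
d={}
for n in("top","side"):
    i=get_image(n);d[n]=i;cv2.imwrite(f"pics/{n}0.png",i["frame"]);print(n,i["camera_matrix"],i["view"],i.keys())
pickle.dump(d,open("im0.pkl","wb"))
E
```

```text
pics
{'time': 0.0, 'joint_pos': array([ 1.20527831e+00,  9.18737649e-02,  1.23184131e+00, -5.93062631e-06,
        1.81980897e+00, -5.66820677e-02]), 'dq': array([-6.03860675e-04,  5.86641229e-04,  2.63625822e-04,  5.72870947e-05,
        5.64528184e-04,  1.91757148e-03]), 'joint_torque': array([ 1.75341404e-03, -4.46426117e+01, -4.06459808e+01,  6.99861883e-02,
        2.87878350e-02, -1.16806391e-04]), 'ee_pos': array([0.18226553, 0.57135965, 0.22952312]), 'ee_rot': array([-1.99536658e-04,  1.53805672e-01,  9.88100644e-01, -9.44859278e-04]), 'ft_force': array([ 0.04250344, -0.04285675, -0.40350864]), 'moment': array([-0.0456229 , -0.007444  ,  0.02009859]), 'finger_gap': 0.0879931691681361}
top [[455.2137919    0.         256.19171394]
 [  0.         455.2137919  198.35431613]
 [  0.           0.           1.        ]] [[ 0.01562507 -0.99911006  0.03917827  0.02773656]
 [ 0.98296019  0.02252628  0.18243308 -0.54411255]
 [-0.18315327  0.03566015  0.98243739 -0.85615202]
 [ 0.          0.          0.          1.        ]] dict_keys(['frame', 'depth', 'camera_matrix', 'view'])
side [[388.57886589   0.         260.15623747]
 [  0.         388.57886589 193.64871892]
 [  0.           0.           1.        ]] [[ 0.86705201 -0.49772899 -0.02206051 -0.40461491]
 [ 0.20928688  0.32368368  0.9227285  -0.22573558]
 [-0.45212809 -0.80467057  0.38481873 -0.58200198]
 [ 0.          0.          0.          1.        ]] dict_keys(['frame', 'depth', 'camera_matrix', 'view'])
```

View pics/top0.png

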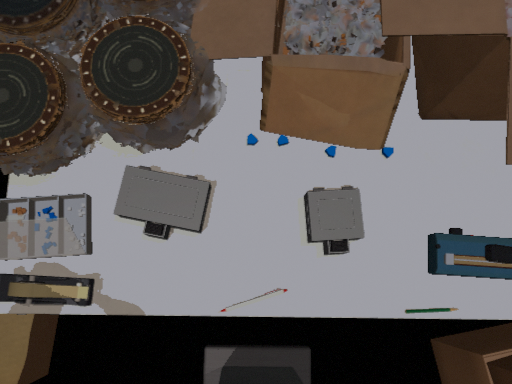

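View pics/side0.png

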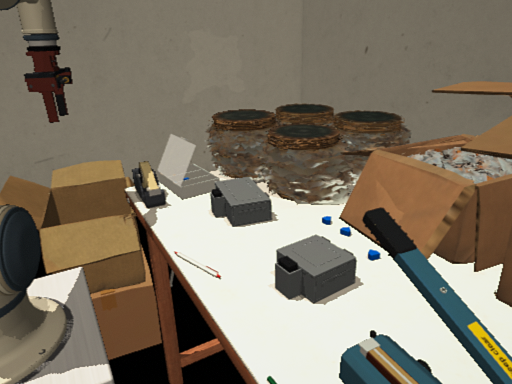

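The top view shows the wide case at about (163,198) with its button at (157,229), and the narrow one at (334,215). The side view shows both shut. Next I measure the wide case from both views.

```bash
cat > h.py <<'E'
import cv2,numpy as np,pickle
def cast(im,uv,z):
    K,V=im["camera_matrix"],im["view"];R=V[:3,:3];t=V[:3,3]
    uv=np.atleast_2d(uv).astype(float)
    d=np.c_[(uv[:,0]-K[0,2])/K[0,0],-(uv[:,1]-K[1,2])/K[1,1],-np.ones(len(uv))]@R
    c=-R.T@t
    return c+d*((z-c[2])/d[:,2])[:,None]
def pts(im):
    K,V=im["camera_matrix"],im["view"];D=im["depth"].astype(float)
    v,u=np.mgrid[:D.shape[0],:D.shape[1]]
    P=np.stack([(u-K[0,2])/K[0,0]*D,-(v-K[1,2])/K[1,1]*D,-D],-1)
    W=(P-V[:3,3])@V[:3,:3]
    W[D==0]=np.nan
    return W
E
python3 - <<'E'
from h import *
d=pickle.load(open("im0.pkl","rb"))
f=d["top"]["frame"];cv2.imwrite("pics/z1.png",cv2.resize(f[150:270,90:390],None,fx=2.6,fy=2.6,interpolation=cv2.INTER_NEAREST))
f=d["side"]["frame"];cv2.imwrite("pics/z2.png",cv2.resize(f[160:310,190:370],None,fx=4,fy=4,interpolation=cv2.INTER_NEAREST))
W=pts(d["top"]);f=d["top"]["frame"];g=f.max(2)
for n,(a,b,c,e) in dict(wide=(105,160,220,245),nar=(295,175,375,260)).items():
    w=W[b:e,a:c];h=w[...,2];gg=g[b:e,a:c]
    print(n,np.histogram(h[np.isfinite(h)],bins=np.arange(-.01,.08,.005)))
    lid=(abs(h-.056)<.006)&(gg>55)
    print(np.median(h[lid]),lid.sum())
    m=lid.astype(np.uint8); 
    nl,lab,st,ce=cv2.connectedComponentsWithStats(m);k=1+np.argmax(st[1:,4]);p=w[lab==k][:,:2]
    r=cv2.minAreaRect((p*1000).astype(np.float32));print(r,cv2.boxPoints(r))
    bt=(h>.05)&(gg<45);nl,lab,st,ce=cv2.connectedComponentsWithStats(bt.astype(np.uint8));print(st,ce+[a,b])
    k=1+np.argmax(st[1:,4]);q=w[lab==k];print(np.median(q,0),cv2.minAreaRect((q[:,:2]*1000).astype(np.float32)))
E
```

```text
wide (array([  41, 3464, 1254,   28,   36,   34,   37,   16,   38,   64,   25,
         70, 2004, 2474,  147,    8,    0]), array([-0.01 , -0.005,  0.   ,  0.005,  0.01 ,  0.015,  0.02 ,  0.025,
        0.03 ,  0.035,  0.04 ,  0.045,  0.05 ,  0.055,  0.06 ,  0.065,
        0.07 ,  0.075]))
0.05520006426123357 4406
((530.4085083007812, 225.8894805908203), (170.61737060546875, 131.12387084960938), 79.934326171875) [[450.94574 153.35257]
 [580.05133 130.43515]
 [609.8713  298.4264 ]
 [480.7657  321.3438 ]]
[[   0    0  115   85 9580]
 [ 104   25    1    2    2]
 [ 103   30    1    2    2]
 [ 102   34    1    2    2]
 [ 101   39    1    1    1]
 [ 100   43    1    1    1]
 [  99   48    1    1    1]
 [  98   52    1    1    1]
 [  97   57    1    1    1]
 [  35   59    1    1    1]
 [  40   61   19   14  178]
 [  96   61    1    1    1]
 [  95   66    1    1    1]
 [  94   70    1    1    1]
 [  60   72    1    1    1]
 [  59   76    1    1    1]] [[162.08674322 201.49989562]
 [209.         185.5       ]
 [208.         190.5       ]
 [207.         194.5       ]
 [206.         199.       
[... 698 characters left out ...]
55,  0.06 ,  0.065,
        0.07 ,  0.075]))
0.05497937709262241 2722
((504.530029296875, -120.70442962646484), (131.3278045654297, 105.82614135742188), 4.571975231170654) [[ 434.8573   -73.19389]
 [ 443.29285 -178.68329]
 [ 574.20276 -168.21497]
 [ 565.7672   -62.72557]]
[[   0    0   80   85 6634]
 [  47   13    1    1    1]
 [  30   65    2    1    2]
 [  48   64    1    1    1]
 [  36   65   17   12  162]] [[334.40051251 216.29574917]
 [342.         188.        ]
 [325.5        240.        ]
 [343.         239.        ]
 [338.58641975 245.59876543]]
[ 0.45113605 -0.12292375  0.06175655] ((451.8240051269531, -123.62564849853516), (19.559864044189453, 30.08564567565918), 4.827441215515137)
```

View pics/z1.png

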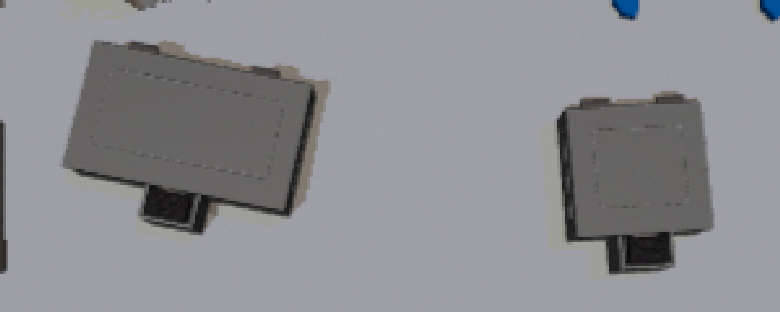

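View pics/z2.png

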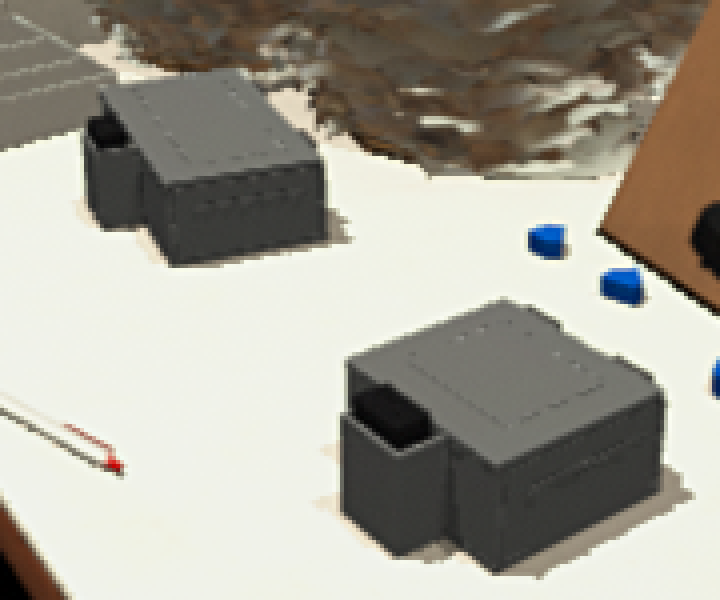

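```bash
cat > loc.py <<'E'
from h import *
d=pickle.load(open("im0.pkl","rb"))
out={}
for n,(a,b,c,e) in dict(top=(105,155,222,247),side=(200,165,285,235)).items():
    im=d[n];W=pts(im);f=im["frame"];g=f.max(2)
    print(n,f[198,163] if n=="top" else f[190,240])
    h=W[...,2];m=np.zeros(g.shape,np.uint8)
    m[b:e,a:c]=((abs(h-.055)<.008)&(g>(70 if n=="top" else 60)))[b:e,a:c]
    m=cv2.morphologyEx(m,cv2.MORPH_CLOSE,np.ones((3,3)))
    m=cv2.morphologyEx(m,cv2.MORPH_OPEN,np.ones((9,9)))
    cs,_=cv2.findContours(m,cv2.RETR_EXTERNAL,cv2.CHAIN_APPROX_NONE);cn=max(cs,key=cv2.contourArea)
    w=cast(im,cn[:,0]*1.,.056)
    r=cv2.minAreaRect((w[:,:2]*1000).astype(np.float32));print(r);print(cv2.boxPoints(r))
    eps=[x for x in np.arange(1,15,.25) if len(cv2.approxPolyDP(cn,x,True))==4]
    if eps: q=cv2.approxPolyDP(cn,eps[0],True)[:,0];print(q,cast(im,q,.056).round(4))
    bm=np.zeros(g.shape,np.uint8);bm[b:e,a:c]=(g<45)[b:e,a:c]&(h>.058)[b:e,a:c]
    y,x=np.nonzero(bm);print("btn",x.mean(),y.mean(),cast(im,[[x.mean(),y.mean()]],.063),len(x))
    o=f.copy();cv2.drawContours(o,cs,-1,(0,0,255),1);o[bm>0]=(0,255,0);cv2.imwrite(f"pics/loc_{n}.png",cv2.resize(o[b-10:e+10,a-10:c+10],None,fx=5,fy=5,interpolation=cv2.INTER_NEAREST))
E
python3 loc.py
```

```text
top [ 99  99 101]
((541.2392578125, 223.32672119140625), (169.03233337402344, 103.8001937866211), 80.44957733154297)
[[476.03595 148.59299]
 [578.3975  131.37091]
 [606.44257 298.06046]
 [504.081   315.28253]]
[[126 167]
 [116 214]
 [199 228]
 [206 181]] [[0.5994 0.2971 0.056 ]
 [0.5052 0.3099 0.056 ]
 [0.4812 0.1486 0.056 ]
 [0.5749 0.1384 0.056 ]]
btn 153.91228070175438 228.26315789473685 [[0.47810194 0.23413972 0.063     ]] 171
side [110 117 119]
((540.5667114257812, 216.94503784179688), (180.68505859375, 109.92581939697266), 71.94702911376953)
[[460.3128  148.08282]
 [564.827   114.01724]
 [620.8206  285.80725]
 [516.3064  319.87283]]
[[220 181]
 [230 205]
 [266 201]
 [250 178]] [[0.5198 0.3065 0.056 ]
 [0.4742 0.1503 0.056 ]
 [0.5557 0.1251 0.056 ]
 [0.5984 0.2825 0.056 ]]
btn 216.25 191.5681818181818 [[0.47415039 0.22701946 0.063     ]] 44
```

View pics/loc_top.png

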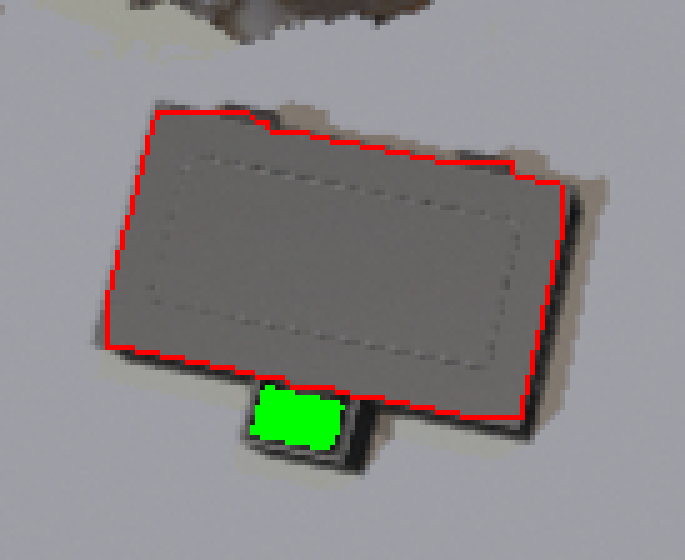

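View pics/loc_side.png

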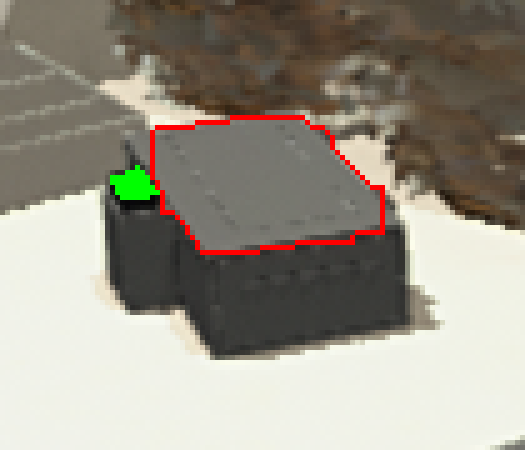

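```bash
cat > loc2.py <<'E'
from h import *
d=pickle.load(open("im0.pkl","rb"))
im=d["top"];g=cv2.cvtColor(im["frame"],cv2.COLOR_BGR2GRAY).astype(float)
def cross(u,v0,v1,thr=70,axis=0):
    s=np.arange(v0,v1)
    p=g[v0:v1,u] if axis==0 else g[u,v0:v1]
    for i in range(len(p)-1):
        if p[i]>thr>=p[i+1]: return v0+i+(p[i]-thr)/(p[i]-p[i+1])
E=[]
for u in list(range(122,137))+list(range(172,194)):
    x=cross(u,200,245)
    if x: E.append((u,x))
P=cast(im,E,.056)[:,:2]
vx,vy,x0,y0=cv2.fitLine((P*1000).astype(np.float32),cv2.DIST_HUBER,0,.01,.01).ravel()
res=(P*1000-[x0,y0])@[-vy,vx];print("front res",res.std(),"yaw of normal",np.degrees(np.arctan2(-vx*np.sign(vy),vy*np.sign(vy))), (x0,y0))
# right edge: row crossing going right
R=[]
for v in range(185,225):
    x=cross(v,180,215,70,1)
    if x:R.append((x,v))
Q=cast(im,R,.056)[:,:2]
a,b,c,e=cv2.fitLine((Q*1000).astype(np.float32),cv2.DIST_HUBER,0,.01,.01).ravel();print("right edge",np.degrees(np.arctan2(b,a)),c,e)
# left edge: gradient to background (lid 100 -> bg 160)
L=[]
for v in range(172,212):
    p=g[v,100:140]
    i=[j for j in range(39,0,-1) if p[j]<128<=p[j-1]]
    if i: j=i[0];L.append((100+j-(128-p[j])/(p[j-1]-p[j]),v))
S=cast(im,L,.056)[:,:2]
a2,b2,c2,e2=cv2.fitLine((S*1000).astype(np.float32),cv2.DIST_HUBER,0,.01,.01).ravel();print("left edge",np.degrees(np.arctan2(b2,a2)),c2,e2)
def inter(p,dv,q,ev): 
    t=np.linalg.solve(np.c_[dv,-np.array(ev)],np.subtract(q,p));return np.array(p)+t[0]*np.array(dv)
A=inter((x0,y0),(vx,vy),(c,e),(a,b));B=inter((x0,y0),(vx,vy),(c2,e2),(a2,b2))
print("corners",A,B,np.linalg.norm(A-B),"mid",(A+B)/2)
# triangulate heights
def proj(im,p):
    q=im["view"][:3,:3]@p+im["view"][:3,3];K=im["camera_matrix"];return K[0,0]*q[0]/-q[2]+K[0,2],K[1,1]*-q[1]/-q[2]+K[1,2]
for z in(.050,.056,.062):
  for n,q in(("A",A),("B",B)):
    uv=proj(im,np.r_[q/1000,.056]);p=cast(im,[uv],z)[0];print(n,z,p.round(4),"top",np.round(uv,1),"side",np.round(proj(d["side"],p),1))
f=d["side"]["frame"];cv2.imwrite("pics/z3.png",cv2.resize(f[165:230,200:290],None,fx=8,fy=8,interpolation=cv2.INTER_CUBIC))
W=pts(d["side"]);print("side lid plane z",np.median(W[188:196,235:250,2]), "table",np.median(W[225:235,215:245,2]))
E
python3 loc2.py
```

```text
front res 0.2520331641565911 yaw of normal -10.329601 (np.float32(489.66876), np.float32(222.76184))
right edge -10.267684 527.7868 140.29985
left edge -10.450226 543.82697 309.1796
corners [476.33755 149.61978] [506.6688  316.03308] 169.15488 mid [491.50317 232.82643]
A 0.05 [0.477  0.1502 0.05  ] top [198.4 230.5] side [231.3 207.1]
B 0.05 [0.5075 0.3177 0.05  ] top [112.9 213.2] side [214.3 182.7]
A 0.056 [0.4763 0.1496 0.056 ] top [198.4 230.5] side [231.  204.9]
B 0.056 [0.5067 0.316  0.056 ] top [112.9 213.2] side [214.1 180.9]
A 0.062 [0.4757 0.1491 0.062 ] top [198.4 230.5] side [230.7 202.7]
B 0.062 [0.5058 0.3144 0.062 ] top [112.9 213.2] side [213.9 179. ]
side lid plane z 0.056558529060010944 table -0.00013839701730702602
```

View pics/z3.png

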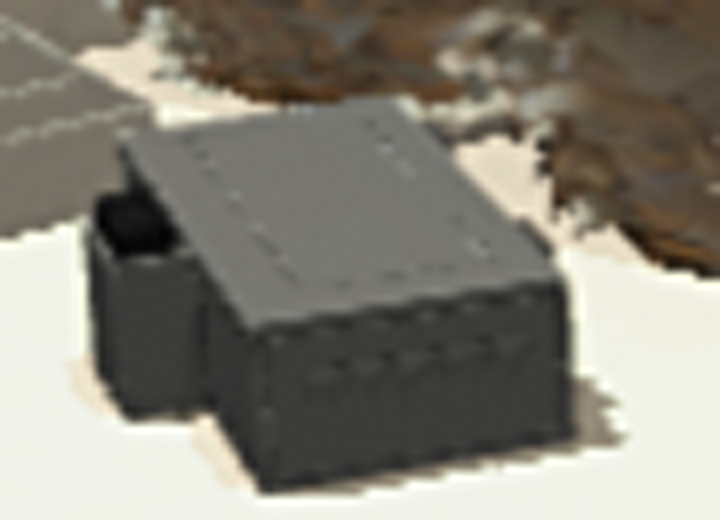

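Corner heights agree across the two views: A is predicted at side (231,205) and seen at (231.2,205.6). The lid top is at about 0.056. That gives seam ≈ (0.490, 0.233) and yaw ≈ −10.35°. I'll move above it with the fingers closed.

```bash
cat > task.py <<'E'
import numpy as np
from scipy.spatial.transform import Rotation as Rn
yaw=np.radians(-10.35)
n=np.array([np.cos(yaw),np.sin(yaw),0]);yv=np.array([-n[1],n[0],0])
seam=np.array([.4915,.2328,.056])-.0015*n
# tool y along seam, z down, x = y x z
z=np.array([0,0,-1.]);M=np.c_[np.cross(yv,z),yv,z]
q=Rn.from_matrix(M).as_quat();Q=np.array([q[3],q[0],q[1],q[2]])
def P(dx,ztip): p=seam+dx*n;p=p.copy();p[2]=ztip+.008;return p
def corner(t): return .1005-.099*np.cos(t)+.003*np.sin(t), .056-.003+.099*np.sin(t)+.003*np.cos(t)
E
python3 - <<'E'
from h import *
d=pickle.load(open("im0.pkl","rb"))
for n in("top","side"):
    W=pts(d[n]).reshape(-1,3);k=(W[:,0]>.1)&(W[:,0]<.72)&(W[:,1]>.05)&(W[:,1]<.55)
    if n=="side": k&=(W[:,0]>.3)
    print(n,np.nanmax(W[k,2]),W[k][np.nanargmax(W[k,2])])
from task import *
from bench import *
print(seam,Q)
for p in(P(0,.2),P(0,.055),P(.08,.15),P(.08,.22)): print(inverse_kinematics(p,Q))
close()
s=state();move_l(s["ee_pos"]+[0,0,.05],.2)
move_to(P(0,.16),Q);hold(.2)
s=state();print(s["time"],s["ee_pos"],P(0,.16),s["ft_force"],s["finger_gap"])
move_l(P(0,.075),.08);hold(.3)
s=state();print(s["time"],s["ee_pos"],P(0,.075),s["ft_force"])
dd={}
for m in("top","side"):
    i=get_image(m);dd[m]=i;cv2.imwrite(f"pics/{m}1.png",i["frame"])
cv2.imwrite("pics/z4.png",np.hstack([cv2.resize(dd["top"]["frame"][150:270,90:240],None,fx=2.6,fy=2.6),cv2.resize(dd["side"]["frame"][125:245,180:330],None,fx=2.6,fy=2.6)]))
E
```

```text
top 0.19009489119135403 [0.60051286 0.45601226 0.19009489]
side 0.1876005470672347 [0.61312796 0.4292688  0.18760055]
[0.49002441 0.23306949 0.056     ] [0.         0.09019804 0.99592385 0.        ]
[ 3.81261791e-01 -6.69190827e-02  1.42996747e+00 -4.44089210e-16
  1.77854427e+00 -1.00889296e+00]
[ 3.81261791e-01 -3.02326329e-02  1.65210235e+00 -4.44089210e-16
  1.51972294e+00 -1.00889296e+00]
[ 3.11279480e-01  1.13566495e-01  1.33495453e+00 -4.44089210e-16
  1.69307162e+00 -1.07887527e+00]
[ 3.11279480e-01  1.15907892e-01  1.20885771e+00 -4.44089210e-16
  1.81682705e+00 -1.07887527e+00]
3.7583 [0.48982269 0.23384459 0.16822309] [0.49002441 0.23306949 0.168     ] [-1.04412994 -0.75420694  0.68489255] 0.00011551611030680636
5.2667 [0.49017222 0.2331235  0.08333197] [0.49002441 0.23306949 0.083     ] [ 0.75029774  0.51238539 -0.6990003 ]
```

```bash
ls pics
```

```text
loc_side.png
loc_top.png
side0.png
side1.png
top0.png
top1.png
z1.png
z2.png
z3.png
z4.png
```

View pics/z4.png

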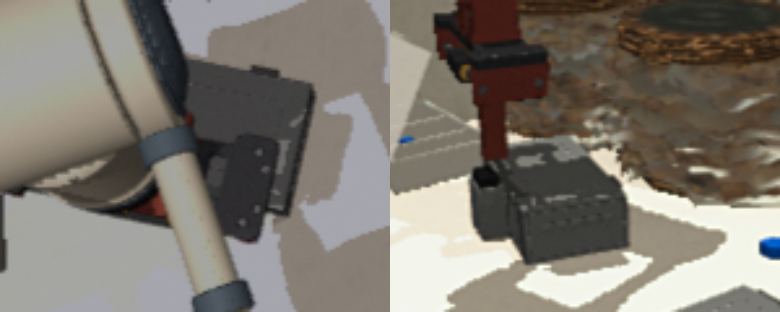

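The tip hangs about 12 mm above the seam: the finger's bottom is at zoomed-picture (493,158), just over the button/lid boundary. Next I feel for the button.

Run:
```python
from h import *
from task import *
from bench import *
d=pickle.load(open("im0.pkl","rb"))["side"];K=d["camera_matrix"]
for c in [(-.01,-.0135),(-.01,.0135),(.01,-.0135),(.01,.0135)]:
    p=seam+c[0]*n+c[1]*yv;p[2]=.075;w=d["view"][:3,:3]@p+d["view"][:3,3];print(K[0,0]*w[0]/-w[2]+K[0,2],K[1,1]*w[1]/w[2]+K[1,2])
hold(.3);f0=np.mean([ (hold(.02),state()["ft_force"][2])[1] for _ in range(8)]);print("f0",f0)
for z in (.068,.066,.065,.064,.063,.062):
    move_l(P(0,z),.03);hold(.1);f=[]
    for _ in range(5): hold(.02);f.append(state()["ft_force"][2])
    s=state();print(z,s["ee_pos"][2]-.008,np.mean(f)-f0,np.std(f),s["time"])
    if np.mean(f)-f0>1.2: break
```

```text
218.19387399383794 187.42212499946712
215.6050410479194 183.72655569232302
226.1392893491641 186.2572106282859
223.37472216668885 182.6124493102795
f0 -0.28906522338776747
0.068 0.06813393479559995 0.3093555321830012 0.40167208873546223 6.3667
0.066 0.06604745116051064 0.18067425681475874 0.36540515689005615 6.8
0.065 0.06501555228695205 0.365096881430347 0.6517559551997211 7.2333
0.064 0.06397586663940799 0.38832680644943085 0.8071521156317926 7.6667
0.063 0.06317842478705071 1.6721280106484908 0.3398443404322692 8.1
```

The predicted tip outline matches the image (columns 215–226, row about 186), and contact came at 63 mm as expected. Now I press and let the lid rise along its arc.

Run:
```python
from task import *
from bench import *
def rep(t):
    s=state();print(t,round(s["time"],2),s["ee_pos"].round(4),(s["ft_force"]).round(2))
move_l(P(0,.0605),.03);rep("p")
move_l(P(0.0,.0585),.03);hold(.2);rep("pressed")
wp=[]
for t in np.arange(.05,1.001,.09):
    x,z=corner(t);wp.append((t,P(x+.002*min(1,t/.3),z)))
for t,p in wp:
    move_l(p,.04);rep(round(t,2))
import cv2
hold(.2)
dd=[get_image(m)["frame"] for m in("top","side")]
cv2.imwrite("pics/z5.png",np.hstack([cv2.resize(dd[0][130:270,80:230],None,fx=2.6,fy=2.6),cv2.resize(dd[1][105:245,180:330],None,fx=2.6,fy=2.6)]))
```

```text
p 8.35 [0.4902 0.2331 0.0688] [-0.63 -0.54  3.87]
pressed 8.8 [0.4902 0.2331 0.0667] [ 0.09 -0.58  5.27]
0.05 9.05 [0.4919 0.2327 0.0688] [-2.39  0.94  3.93]
0.14 9.43 [0.4941 0.2323 0.078 ] [-0.52  0.31  1.27]
0.23 9.8 [0.4965 0.2319 0.0869] [-0.64 -0.84  1.8 ]
0.32 10.18 [0.4995 0.2314 0.0954] [0.   0.04 1.64]
0.41 10.55 [0.503  0.2307 0.1036] [-0.05  0.77  2.37]
0.5 10.93 [0.5071 0.23   0.1115] [-1.39 -0.23  2.7 ]
0.59 11.3 [0.5119 0.2291 0.1189] [-1.09 -0.32  1.38]
0.68 11.68 [0.5173 0.2281 0.1259] [0.16 0.61 1.15]
0.77 12.05 [0.5233 0.227  0.1324] [0.61 1.11 1.83]
0.86 12.43 [0.5299 0.2258 0.1382] [-0.37 -0.21  2.92]
0.95 12.8 [0.5369 0.2245 0.1435] [-0.46 -0.31  1.99]
```

View pics/z5.png

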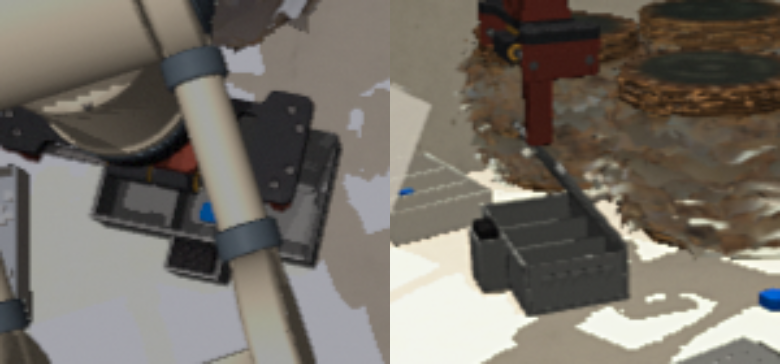

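The lid is up at about 0.95 rad with its edge still under the tip (zoomed side view, about (540,145)), and the force has stayed around 2 N. I continue to the stop and then move away.

Run:
```python
from task import *
from bench import *
import cv2
def rep(t):
    s=state();print(t,round(s["time"],2),s["ee_pos"].round(4),(s["ft_force"]).round(2))
for t in (1.03,1.11,1.19,1.26,1.3):
    x,z=corner(t);move_l(P(x+.002,z),.04);rep(t)
x,z=corner(1.3)
move_l(P(x,z+.09),.08);rep("up")
move_l(P(-.06,z+.09),.2);
p=P(-.06,z+.09);p+= -.15*yv; move_l(p,.2);hold(.3);rep("away")
dd=[get_image(m)["frame"] for m in("top","side")]
cv2.imwrite("pics/z6.png",np.hstack([cv2.resize(dd[0][130:270,80:230],None,fx=2.6,fy=2.6),cv2.resize(dd[1][105:245,180:330],None,fx=2.6,fy=2.6)]))
cv2.imwrite("pics/side6.png",dd[1])
```

```text
1.03 13.45 [0.5436 0.2233 0.1476] [-0.37  0.55  3.58]
1.11 13.8 [0.5505 0.222  0.1511] [-0.33  1.27  2.14]
1.19 14.15 [0.5577 0.2207 0.1541] [-0.36  0.48  2.58]
1.26 14.47 [0.5641 0.2196 0.1564] [-0.8  -0.67  2.69]
1.3 14.72 [0.5678 0.2189 0.1574] [-0.52 -0.77  3.73]
up 16.0 [0.5655 0.2192 0.2463] [-0.65 -0.8  -0.  ]
away 18.03 [0.4041 0.0969 0.2471] [ 1.01  0.7  -0.01]
```

View pics/z6.png

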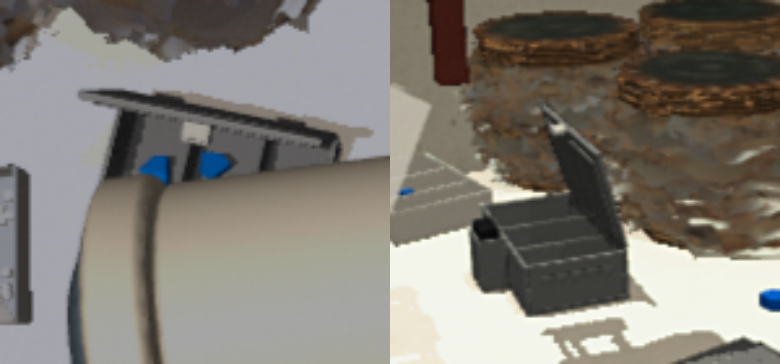

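View pics/side6.png

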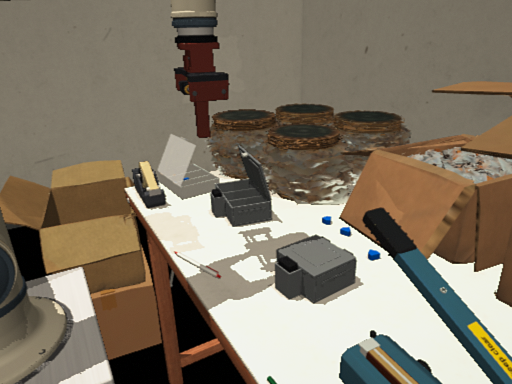

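The side view shows the wide lid standing steep at (255,170), its button up at (217,200), the narrow case shut at (315,265) and the arm clear. I'll check the angle from the depth image, then hand in.

Run:
```python
from h import *
from task import *
from bench import *
W=pts(get_image("side"))
w=W[140:205,230:275].reshape(-1,3);r=w-seam;X=r@n;Y=r@yv;Z=r[:,2]
k=(X>.05)&(X<.12)&(abs(Y)<.084)&(Z>.01)&(Z<.12)
c=np.polyfit(Z[k],X[k],1);print(k.sum(),"top z",np.percentile(w[k][:,2],98),"angle",np.arctan2(1,-c[0]))
n2=W[240:262,300:335,2];print("narrow lid z",np.nanmedian(n2),np.nanpercentile(n2,[5,95]))
job_done()
```

```text
537 top z 0.14864524633052348 angle 1.3227632138144296
narrow lid z 0.056026269088104985 [0.05481486 0.05717898]
the job is handed in; nothing more can be done
```

The wide case's lid is standing open at its stop, the narrow case is still shut, and the job has been handed in (it reports no verdict).

I found the wide case's seam at about (0.490, 0.233), turned about −10°, from its lid edges in the top view, cross-checked in the side view. I lowered the closed fingers onto the seam, felt the button at 63 mm, and pressed about 4.5 mm. Then I led the lid up its arc at about 0.24 rad/s. The upward force stayed at about 1–4 N with the lid edge under the tip, up to 1.3 rad. After that I raised the tool and moved it clear.

**Last checks:**
- **Wide lid:** about 1.32 rad from the depth image, with its top edge at 0.149 m as predicted.
- **Narrow lid:** flat at 0.056 m, so shut.
- **Button:** it looks up again in the side view; I did not measure its travel.
- **Arm:** clear of everything, with a wrist force of about 1 N sideways, which is within sensor noise.
- **Time:** about 18 s on the robot's clock.

No check failed or disagreed beyond the roughly 2 mm camera calibration.

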